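# Lock a die slide with a blind locking pin

## Task

Push the die slide of the small grey jig fully home by its steel bar, then take the orange-headed locking pin out of its wooden stand and put it through the slot in the jig's cover. The locking hole is out of sight underneath, closed by a flush, softly sprung black plug: feel along the black face under the slot with the pin's tip until it gives way at the hole, and press the pin fully home so that its collar rests on the cover. Let go of it there, and do not disturb the pliers or the timer.

Things in the scene. Friction and masses are not known exactly. Their poses are not given: they have to be found in the camera images.
- die_jig: Fixed grey jig, 130 mm deep (x), 180 wide (y), 80 high; origin at the centre of its underside, z up, its front (bar side) to its -x. The 10 mm aluminium cover has one slot, 20 mm along x, 66 along y. Under it, 48 mm over the bench, lies a flat black face with one round hole, 16 mm wide, 36 deep, closed flush by a black sprung dust plug that yields to under 1 N and goes down ahead of the pin.
- slot (a point): Middle of the slot at the cover's top, 80 mm above the bench, 32 mm above the black face; axes as the jig's. With the slide home the hole's centre lies under the slot's long centre line, anywhere from y = -24 to +24 mm of this point; where differs each time and does not show. With the slide not home there is no hole under the slot.
- die_slide (a joint): How far the black die slide is pulled out of the jig's front, in m: 0 = home against a hard stop, up to 0.045 (starts 0.025 to 0.04). It slides along the jig's x; pushing towards +x closes it; about 4 N of friction, no spring.
- bar (a point): Middle of the slide's steel bar handle, a level round bar about 10 mm thick and 90 mm long along the jig's y, 35 mm in front of the slide's grey front plate, 45 mm above the bench. Moves with the slide.
- lock_pin: Pin 118 mm long, 0.15 kg; origin at the tip, z up along it. Steel shank 12 mm wide, 66 long, the last 8 mm tapering to a 6 mm flat tip; round collar 32 mm wide (66 to 72 mm above the tip); square orange head 22 x 22 x 46 mm, flats square to x and y. Starts upright in the stand, tip 4 mm above the bench. Fully home in the jig the tip is 14 mm above the bench.
- pin_head (a point): Middle of the orange head, 95 mm above the pin's tip; axes as the pin's.
- pin_stand: Fixed wooden block 60 x 60 x 70 mm with an upright 15 mm bore in which the pin stands, collar on its top; origin at the centre of its underside. The pin must be raised 66 mm to come clear.
- pliers: Long-nose pliers with red grips, 161 mm long, lying flat; a bystander. Origin at the centre of the underside.
- timer: Small white timer, 62 x 68 x 21 mm; a bystander. Origin at the centre of the underside.

How it is judged:
By the outcome, as a careful person would: the job done as asked, in the order asked, and still so for the second after the job is handed in, with the robot touching nothing.
It also fails if it takes over 69 s, if anything falls off the work surface, if the arm or the gripper's body presses on something with over 40 N, if the wrist force passes 120 N, or if a joint passes its speed limit or range.

## Robot

A 6-joint arm with a two-finger parallel gripper is mounted at the origin on a cart in front of the work surface, level with it; the furniture and walls round the work are solid. World frame = base frame: x ahead of the robot, y to its left, z up, the work surface at z = 0. Lengths are in m, angles in rad, forces in N, time in s.
With the tool pointing down it reaches from about 0.375 to 0.9 m from the base axis. Payload 3.1 kg.
Tool frame: the origin (TCP) lies at the very end of the fingers, on their centre line; the grasp point (between the pads) lies 19 mm behind it; z points along the fingers, y is the direction in which the jaws open and shut (so a half turn about z gives the same grasp; the last joint's range is limited). The gripper opens to 85 mm and grips with 20 to 120 N. Pads are 22 mm wide; open, the fingers measure 114 mm over their backs; the gripper's body (76 mm by 85 mm) begins 54 mm behind the grasp point. The pads swing forward as they close: fully open they stand 13 mm farther back than shut.
Start: joints at [1.008, 0.527, 1.433, -0, 1.181, -0.178], TCP at [0.234, 0.58, 0.231] pointing down, gripper open.
Joint ranges: [-3.08, 3.08], [-0.75, 2.2], [0.22, 2.44], [-1.43, 4.57], [0, 2.65], [-2.85, 2.85]. Speed limits (rad/s): [2.79, 2.79, 3.14, 3.14, 3.14, 3.14].

## Interface

Orientations are given as a unit quaternion [x, y, z, w].
In Python, from station import manip gives the robot as it stands.
- The arm moves only by the tool send_rows, never from a script. Its argument "motion" is a list of rows, each an object with "gripper": the finger opening in mm, from 0 to 85.4; "travel": the shift along the tool's x, y, z in mm, a list of three; "rotation": the turn, a rotation vector about the tool's x, y, z in degrees, a list of three. In form: [{"gripper": gripper, "travel": [x, y, z], "rotation": [ax, ay, az]}, ...]. A call has 1 to 12 rows; each row shifts and turns the commanded pose from where the row before left it, along the tool's axes as they then stand; what a row does not reach is not made up. A row lasts 1/12 s, in which the tool goes at most 41.7 mm and 7.16 degrees, less where a joint would pass 70% of its speed; a pose out of reach is approached as far as the arm can. A call is refused whole if a number of a shift passes 41.7 or a number of a turn 7.16, either way. A call with a gripper value outside its range is refused whole. The fingers move at their own pace and stop on an object; "newtons" is the grip in N (left out, the last holds). Time passes only in rows, so rows that do not move let the fingers close. It gives the time, the measured TCP pose, the force and the opening at its end, in the units of the state.
- manip.sense(): the state, without advancing time (a new reading comes with each control period).
- manip.snapshot(name): name is "side" or "top"; returns the picture (480x640x3 uint8, red, green, blue); there is no depth.
- manip.calibration(name): a dict with "fx", "fy", "cx", "cy" (pixels), "k1" (the pictures are not rectified: a ray, as slopes to the right and down, at radius r is drawn at 1 + k1 r^2 times it, then the intrinsics apply), "cam_to_world" (4x4, takes a point from camera to world coordinates). Camera axes: x right, y down, z forward; pixel columns grow to the right and rows downward; lengths in m; the calibration is good to about 2 mm. A picture is of the moment at which its call begins. calibration takes no time and is no camera call.
- manip.sign_off(): hands the job in, once; it reports no verdict.
The state is a dict: "t": time; "q": joint angles; "qd": joint speeds; "tau": joint torques, N m; "tcp_pos": TCP position; "tool_rot": TCP orientation; "force": force on the tool from outside, world axes, zero at the start; "ft_torque": the same for the moment, N m; "finger_gap": opening from 0.0 (shut) to 1.0 (fully open).
Only numpy, scipy, OpenCV 4.12 (cv2) and the standard library are available. Lean on these libraries where they do the work, as an engineer would, in place of code of your own. Each camera call takes 0.05 s, during which the arm holds its last target. There are 200 camera calls.

## Working session

There is one attempt and no reset: what is moved stays moved. The work goes in short steps, Python scripts to look and compute and a tool call to move; the robot and the scene stay as the last step left them, time stands still between calls to the robot, and variables do not carry over. Pictures are saved under pics/ and viewed, about 8 in all and at most 12, crops included, and the job is handed in when it is done.

Besides the shell and the picture viewer there is one more tool, called after "Call:" by a JSON object that holds its "op" and its "data", one argument or row to a line. send_rows: Moves the arm, as the interface text tells. Its arguments: {"type":"object","properties":{"motion":{"type":"array","items":{"type":"object","properties":{"gripper":{"type":"number"},"travel":{"type":"array","items":{"type":"number"}},"rotation":{"type":"array","items":{"type":"number"}}}}},"newtons":{"type":"number"}},"required":["motion"]}

```bash
mkdir -p pics; ls
python3 - <<'E'
from station import manip
import cv2
for n in("top","side"):
    im=manip.snapshot(n); cv2.imwrite(f"pics/{n}0.png",im[:,:,::-1]); c=manip.calibration(n); print(n,c)
print(manip.sense())
E
```

```text
pics
top {'fx': 481.92699206594136, 'fy': 481.92699206594136, 'cx': 325.3068448435579, 'cy': 235.59967231777034, 'k1': -0.07209251367872037, 'cam_to_world': array([[-6.94107530e-02, -9.76765869e-01,  2.02757452e-01,
         2.81407914e-01],
       [-9.97587776e-01,  6.81414855e-02, -1.32426273e-02,
         1.22192040e-02],
       [-8.81247619e-04, -2.03187537e-01, -9.79139443e-01,
         9.24959175e-01],
       [ 0.00000000e+00,  0.00000000e+00,  0.00000000e+00,
         1.00000000e+00]])}
side {'fx': 541.0055469520797, 'fy': 541.0055469520797, 'cx': 323.03583099313, 'cy': 237.35718032361396, 'k1': 0.044202986032531734, 'cam_to_world': array([[ 8.58977709e-01, -3.39720189e-01,  3.83076349e-01,
         1.03621509e-01],
       [-5.12012532e-01, -5.70925092e-01,  6.41784783e-01,
        -5.99156200e-01],
       [ 6.80652367e-04, -7.47418713e-01, -6.64352921e-01,
         7.22167167e-01],
       [ 0.00000000e+00,  0.00000000e+00,  0.00000000e+00,
         1.00000000e+00]])}
{'t': 0.1, 'q': array([ 1.00853036e+00,  5.28358247e-01,  1.43377885e+00,  4.17048880e-06,
        1.18142380e+00, -1.78505719e-01]), 'qd': array([ 0.00115381, -0.00273675, -0.00393019,  0.00084255, -0.00039276,
        0.00091256]), 'tau': array([-2.67077749e-04, -4.43301630e+01, -1.78586000e+01, -2.67610867e-04,
        3.91760375e-03,  7.77854154e-06]), 'tcp_pos': array([0.23362828, 0.57898981, 0.23043919]), 'tool_rot': array([ 1.90705539e-01,  9.81646794e-01, -9.16687523e-04, -3.58024950e-04]), 'force': array([ 0.38208235, -0.96889566, -0.94062447]), 'ft_torque': array([ 0.01179639,  0.00375967, -0.01433967]), 'finger_gap': 0.9970652998208174}
```

View pics/top0.png

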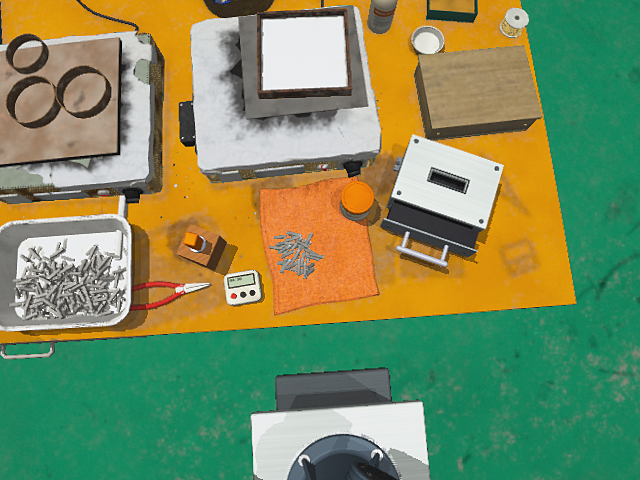

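View pics/side0.png

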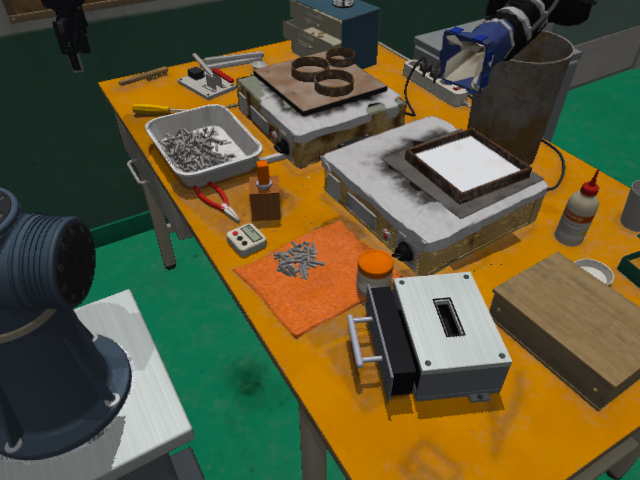

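Top view: jig cover around (448,178), slot about (448,180), bar about (423,248), stand with pin at (200,245), timer (242,287), pliers (170,292). Side view: slot (449,317), head (264,173), bar (357,340).

```bash
cat > h.py <<'E'
import numpy as np, cv2
from station import manip
def ray(n,uv):
    c=manip.calibration(n); p=np.array([(uv[0]-c['cx'])/c['fx'],(uv[1]-c['cy'])/c['fy']]); s=p.copy()
    for _ in range(20): s=p/(1+c['k1']*(s@s))
    T=c['cam_to_world']; return T[:3,3],T[:3,:3]@np.array([*s,1.])
def onz(n,uv,z):
    o,d=ray(n,uv); return (o+d*(z-o[2])/d[2])
def tri(a,b):
    (o1,d1),(o2,d2)=ray('top',a),ray('side',b)
    s=np.linalg.lstsq(np.stack([d1,-d2],1),o2-o1,rcond=None)[0]
    p,q=o1+s[0]*d1,o2+s[1]*d2; return (p+q)/2,np.linalg.norm(p-q)
def proj(n,P):
    c=manip.calibration(n); T=c['cam_to_world']; v=T[:3,:3].T@(np.array(P)-T[:3,3]); s=v[:2]/v[2]; s=s*(1+c['k1']*(s@s))
    return s*c['fx']+[c['cx'],c['cy']]
def blobs(mask,roi,amin=30):
    x0,y0,x1,y1=roi; m=np.zeros_like(mask); m[y0:y1,x0:x1]=mask[y0:y1,x0:x1]
    cs,_=cv2.findContours(m,cv2.RETR_EXTERNAL,cv2.CHAIN_APPROX_NONE)
    return sorted([c for c in cs if cv2.contourArea(c)>amin],key=cv2.contourArea,reverse=True)
E
python3 - <<'E'
from h import *
np.set_printoptions(precision=4,suppress=True)
S=[]
for n,roi in(("top",(425,160,472,198)),("side",(432,292,470,342))):
    im=cv2.imread(f"pics/{n}0.png"); g=cv2.cvtColor(im,cv2.COLOR_BGR2GRAY)
    c=blobs((g<130).astype(np.uint8),roi)[0]
    W=np.array([onz(n,p[0],.08)[:2] for p in c]).astype(np.float32)
    r=cv2.minAreaRect(W*1000); print(n,"slot",r)
T=cv2.imread("pics/top0.png"); 
hsv=cv2.cvtColor(T,cv2.COLOR_BGR2HSV)
for n,roi in(("top",(180,225,225,270)),("side",(250,150,285,200))):
    im=cv2.imread(f"pics/{n}0.png"); h=cv2.cvtColor(im,cv2.COLOR_BGR2HSV)
    m=cv2.inRange(h,(4,180,140),(14,255,255)); 
    for c in blobs(m,roi,10)[:3]: print(n,"orange",cv2.boundingRect(c),cv2.minAreaRect(c))
# cover edges
g=cv2.cvtColor(T,cv2.COLOR_BGR2GRAY)
c=blobs(cv2.inRange(hsv,(0,0,170),(180,40,255)),(380,125,510,215),500)[0]
W=np.array([onz('top',p[0],.08)[:2] for p in c]).astype(np.float32); print("cover",cv2.minAreaRect(W*1000))
a=cv2.resize(T[220:275,170:230],None,fx=6,fy=6,interpolation=cv2.INTER_CUBIC)
b=cv2.resize(T[215:275,385:485],None,fx=4,fy=4,interpolation=cv2.INTER_CUBIC)
s=cv2.imread("pics/side0.png")
d=cv2.resize(s[150:230,235:295],None,fx=5,fy=5,interpolation=cv2.INTER_CUBIC)
e=cv2.resize(s[305:375,340:420],None,fx=5,fy=5,interpolation=cv2.INTER_CUBIC)[:200+150]
out=np.zeros((330+400,800,3),np.uint8); out[:330,:360]=a; out[:240,400:800]=b; out[330:730,:300]=d; out[330:680,400:800]=e
cv2.imwrite("pics/crop.png",out[:,:]) if 0 else cv2.imwrite("pics/crop.png",cv2.resize(out,(640,584)))
E
```

```text
top slot ((545.1130981445312, -232.4170684814453), (74.92407989501953, 28.60260581970215), 66.72140502929688)
side slot ((545.421630859375, -232.85719299316406), (76.99803924560547, 30.17446517944336), 66.06448364257812)
side orange (250, 177, 8, 16) ((253.5, 184.5), (15.0, 7.0), 90.0)
side orange (256, 160, 12, 7) ((261.5, 163.0), (6.0, 11.0), 90.0)
side orange (270, 188, 9, 4) ((274.0, 189.5), (3.0, 8.0), 90.0)
cover ((545.1311645507812, -231.7618408203125), (180.672119140625, 129.29017639160156), 66.69766998291016)
```

View pics/crop.png

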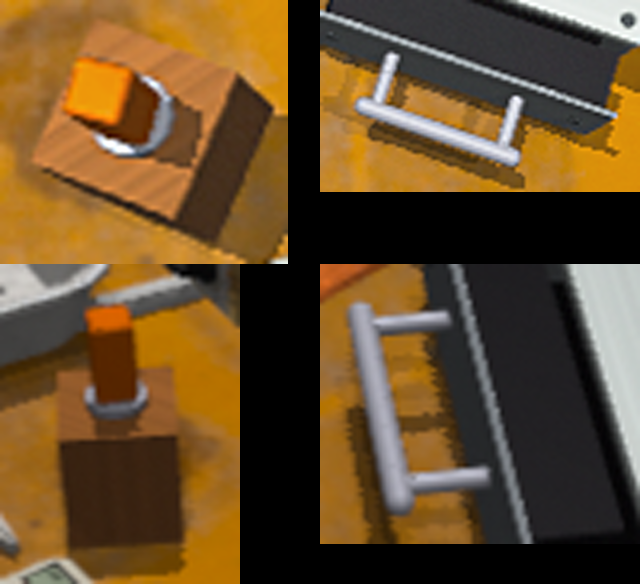

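Crops: the head top face is centred at top px ≈(190.6,238.5) and side px ≈(262.4,163.7). The bar ends are at top px (398,247.5) and (446,264), and side px (350,317) and (360,365).

Run:
```python
from h import *
np.set_printoptions(precision=4,suppress=True)
print("head tri",tri((190.6,238.5),(262.4,163.7)),onz('top',(190.6,238.5),.122),onz('side',(262.4,163.7),.122))
C=[(80,58),(131,66),(120,122),(65,106)]
W=np.array([onz('top',(170+x/4.8,220+y/4.8),.122)[:2]*1000 for x,y in C]); print("head quad",W, np.diff(np.vstack([W,W[:1]]),axis=0))
print("headrect",cv2.minAreaRect(W.astype(np.float32)))
S=[(97,22),(238,72),(175,220),(33,162)]
W=np.array([onz('top',(170+x/4.8,220+y/4.8),.070)[:2]*1000 for x,y in S]).astype(np.float32); print("stand",W.mean(0),cv2.minAreaRect(W))
for t,s in(((397.8,247.5),(350,317)),((446.3,264),(360,364.8))):
    print("bar",tri(t,s),onz('top',t,.047),onz('side',s,.047))
a=np.deg2rad(-23.3); X=np.array([np.cos(a),np.sin(a)]);Y=np.array([-X[1],X[0]]);J=np.array([.5451,-.2321])
b=(onz('top',(397.8,247.5),.047)+onz('top',(446.3,264),.047))[:2]/2
print("bar in jig",(b-J)@X,(b-J)@Y, "X",X)
for n,p in(("timer",(242,287)),("plierstip",(205,285)),("pliers",(135,293))): print(n,onz('top',p,.015))
print("jar",onz('top',(357,197),.08))
from scipy.spatial.transform import Rotation as R
print(R.from_quat(manip.sense()['tool_rot']).as_matrix())
```

```text
head tri (array([0.4595, 0.2319, 0.1201]), np.float64(0.0009255366453012746)) [0.4587 0.2315 0.122 ] [0.4589 0.2291 0.122 ]
head quad [[470.3742 238.1296]
 [466.1633 219.793 ]
 [446.0918 224.0474]
 [453.2511 243.7119]] [[ -4.211  -18.3366]
 [-20.0715   4.2544]
 [  7.1593  19.6646]
 [ 17.1231  -5.5824]]
headrect ((458.4129943847656, 231.87216186523438), (20.76810073852539, 20.514476776123047), 77.06634521484375)
stand [457.6988 231.8064] ((457.8069763183594, 232.00961303710938), (59.382904052734375, 60.479713439941406), 65.40497589111328)
bar (array([ 0.4323, -0.1328,  0.0441]), np.float64(0.0009653346219265333)) [ 0.4314 -0.1322  0.047 ] [ 0.4314 -0.1349  0.047 ]
bar (array([ 0.3944, -0.2189,  0.0467]), np.float64(0.0003063452707969816)) [ 0.3942 -0.2188  0.047 ] [ 0.3945 -0.2191  0.047 ]
bar in jig -0.14389537390222573 -0.0003321908778313101 X [ 0.9184 -0.3955]
timer [0.3817 0.1641 0.015 ]
plierstip [0.3902 0.2344 0.015 ]
pliers [0.3836 0.3695 0.015 ]
jar [ 0.524  -0.0618  0.08  ]
[[-0.9273  0.3744 -0.0011]
 [ 0.3744  0.9273 -0.0017]
 [ 0.0004 -0.0019 -1.    ]]
```

Call:
{"op": "send_rows", "data": {
  "motion": [
    {"gripper":0,"travel":[-27.6,-20.2,0],"rotation":[0,0,0]},
    {"gripper":0,"travel":[-27.6,-20.2,0],"rotation":[0,0,0]},
    {"gripper":0,"travel":[-27.6,-20.2,0],"rotation":[0,0,0]},
    {"gripper":0,"travel":[-27.6,-20.2,0],"rotation":[0,0,0]},
    {"gripper":0,"travel":[-27.6,-20.2,0],"rotation":[0,0,0]},
    {"gripper":0,"travel":[-27.6,-20.2,0],"rotation":[0,0,0]},
    {"gripper":0,"travel":[-27.6,-20.2,0],"rotation":[0,0,0]},
    {"gripper":0,"travel":[-27.6,-20.2,0],"rotation":[0,0,0]},
    {"gripper":0,"travel":[-27.6,-20.2,0],"rotation":[0,0,0]},
    {"gripper":0,"travel":[-27.6,-20.2,0],"rotation":[0,0,0]},
    {"gripper":0,"travel":[-27.6,-20.2,0],"rotation":[0,0,0]},
    {"gripper":0,"travel":[-27.6,-20.2,0],"rotation":[0,0,0]}
  ]
}}

```text
t: 1.1
tcp_pos: [0.4507, 0.2291, 0.2311]
tool_rot: [0.191, 0.982, -0.0, -0.0]
force: [0.9, 0.2, 0.5]
finger_gap: -0.0
```

Call:
{"op": "send_rows", "data": {
  "motion": [
    {"gripper":0,"travel":[-7.2,-32.4,0],"rotation":[0,0,0]},
    {"gripper":0,"travel":[-7.2,-32.4,0],"rotation":[0,0,0]},
    {"gripper":0,"travel":[-7.2,-32.4,0],"rotation":[0,0,0]},
    {"gripper":0,"travel":[-7.2,-32.4,0],"rotation":[0,0,0]},
    {"gripper":0,"travel":[-7.2,-32.4,0],"rotation":[0,0,0]},
    {"gripper":0,"travel":[-7.2,-32.4,0],"rotation":[0,0,0]},
    {"gripper":0,"travel":[-7.2,-32.4,0],"rotation":[0,0,0]},
    {"gripper":0,"travel":[-7.2,-32.4,0],"rotation":[0,0,0]},
    {"gripper":0,"travel":[-7.2,-32.4,0],"rotation":[0,0,0]},
    {"gripper":0,"travel":[-7.2,-32.4,0],"rotation":[0,0,0]},
    {"gripper":0,"travel":[-7.2,-32.4,0],"rotation":[0,0,0]},
    {"gripper":0,"travel":[-7.2,-32.4,0],"rotation":[0,0,1.3]}
  ]
}}

```text
t: 2.1
tcp_pos: [0.3841, -0.1635, 0.2312]
tool_rot: [0.202, 0.979, 0.0, -0.0]
force: [0.9, -0.2, -0.3]
finger_gap: -0.002
```

Call:
{"op": "send_rows", "data": {
  "motion": [
    {"gripper":0,"travel":[0,0,33.5]},
    {"gripper":0,"travel":[0,0,33.5]},
    {"gripper":0,"travel":[0,0,33.5]},
    {"gripper":0,"travel":[0,0,33.5]},
    {"gripper":0,"travel":[0,0,33.5]},
    {"gripper":0,"travel":[0,0,33.5]},
    {"gripper":0,"travel":[-6,0,0]},
    {"gripper":0,"travel":[-6,0,0]},
    {"gripper":0,"travel":[-6,0,0]},
    {"gripper":0,"travel":[-6,0,0]},
    {"gripper":0,"travel":[-6,0,0]}
  ]
}}

```text
validation failed for argument at $.mo...
```

Call:
{"op": "send_rows", "data": {
  "motion": [
    {"gripper":0,"travel":[-3,0,0]},
    {"gripper":0,"travel":[-3,0,0]},
    {"gripper":0,"travel":[-3,0,0]}
  ]
}}

```text
validation failed for argument at $.mo...
```

Rotation is required in every row.

Call:
{"op": "send_rows", "data": {
  "motion": [
    {"gripper":0,"travel":[0,0,33.5],"rotation":[0,0,0]},
    {"gripper":0,"travel":[0,0,33.5],"rotation":[0,0,0]},
    {"gripper":0,"travel":[0,0,33.5],"rotation":[0,0,0]},
    {"gripper":0,"travel":[0,0,33.5],"rotation":[0,0,0]},
    {"gripper":0,"travel":[0,0,33.5],"rotation":[0,0,0]},
    {"gripper":0,"travel":[0,0,33.5],"rotation":[0,0,0]},
    {"gripper":0,"travel":[-6,0,0],"rotation":[0,0,0]},
    {"gripper":0,"travel":[-6,0,0],"rotation":[0,0,0]},
    {"gripper":0,"travel":[-6,0,0],"rotation":[0,0,0]},
    {"gripper":0,"travel":[-6,0,0],"rotation":[0,0,0]},
    {"gripper":0,"travel":[-6,0,0],"rotation":[0,0,0]}
  ]
}}

```text
t: 3.02
tcp_pos: [0.412, -0.1734, 0.0323]
tool_rot: [0.202, 0.979, 0.0, -0.0]
force: [-4.7, 2.0, -2.9]
finger_gap: -0.001
```

Call:
{"op": "send_rows", "data": {
  "motion": [
    {"gripper":0,"travel":[-3,0,0],"rotation":[0,0,0]},
    {"gripper":0,"travel":[-3,0,0],"rotation":[0,0,0]},
    {"gripper":0,"travel":[-3,0,0],"rotation":[0,0,0]}
  ]
}}

```text
t: 3.27
tcp_pos: [0.4212, -0.1776, 0.0317]
tool_rot: [0.202, 0.979, -0.0, 0.001]
force: [-3.8, 1.4, 2.8]
finger_gap: 0.001
```

Call:
{"op": "send_rows", "data": {
  "motion": [
    {"gripper":0,"travel":[-2,0,0],"rotation":[0,0,0]},
    {"gripper":0,"travel":[-2,0,0],"rotation":[0,0,0]},
    {"gripper":0,"travel":[-2,0,0],"rotation":[0,0,0]}
  ]
}}

```text
t: 3.52
tcp_pos: [0.4264, -0.1802, 0.0306]
tool_rot: [0.202, 0.979, -0.0, 0.0]
force: [-4.1, 1.8, 3.3]
finger_gap: 0.001
```

Call:
{"op": "send_rows", "data": {
  "motion": [
    {"gripper":0,"travel":[-2,0,0],"rotation":[0,0,0]},
    {"gripper":0,"travel":[-1,0,0],"rotation":[0,0,0]}
  ]
}}

```text
t: 3.68
tcp_pos: [0.4293, -0.1814, 0.0303]
tool_rot: [0.202, 0.979, -0.0, 0.0]
force: [-3.4, 1.5, 3.5]
finger_gap: 0.001
```

Call:
{"op": "send_rows", "data": {
  "motion": [
    {"gripper":0,"travel":[-1,0,0],"rotation":[0,0,0]},
    {"gripper":0,"travel":[-1,0,0],"rotation":[0,0,0]}
  ]
}}

```text
t: 3.85
tcp_pos: [0.4308, -0.182, 0.0302]
tool_rot: [0.202, 0.979, -0.0, -0.0]
force: [-4.3, 0.7, 4.0]
finger_gap: -0.001
```

Call:
{"op": "send_rows", "data": {
  "motion": [
    {"gripper":0,"travel":[-1,0,0],"rotation":[0,0,0]},
    {"gripper":0,"travel":[-1,0,0],"rotation":[0,0,0]},
    {"gripper":0,"travel":[-1,0,0],"rotation":[0,0,0]}
  ]
}}

```text
t: 4.1
tcp_pos: [0.4336, -0.1832, 0.0302]
tool_rot: [0.202, 0.979, -0.0, -0.0]
force: [-4.9, 0.4, 2.9]
finger_gap: 0.002
```

Call:
{"op": "send_rows", "data": {
  "motion": [
    {"gripper":0,"travel":[-1,0,0],"rotation":[0,0,0]},
    {"gripper":0,"travel":[-1,0,0],"rotation":[0,0,0]},
    {"gripper":0,"travel":[-1,0,0],"rotation":[0,0,0]}
  ]
}}

```text
t: 4.35
tcp_pos: [0.4361, -0.1843, 0.0302]
tool_rot: [0.202, 0.979, 0.0, -0.0]
force: [-8.2, -0.7, 3.0]
finger_gap: -0.001
```

Call:
{"op": "send_rows", "data": {
  "motion": [
    {"gripper":0,"travel":[-1,0,0],"rotation":[0,0,0]},
    {"gripper":0,"travel":[-1,0,0],"rotation":[0,0,0]}
  ]
}}

```text
t: 4.52
tcp_pos: [0.4362, -0.1841, 0.0302]
tool_rot: [0.202, 0.979, 0.001, -0.002]
force: [-9.0, -0.4, 5.2]
finger_gap: -0.002
```

Call:
{"op": "send_rows", "data": {
  "motion": [
    {"gripper":0,"travel":[-2,0,0],"rotation":[0,0,0]},
    {"gripper":0,"travel":[-2,0,0],"rotation":[0,0,0]},
    {"gripper":0,"travel":[0,0,0],"rotation":[0,0,0]}
  ]
}}

```text
t: 4.77
tcp_pos: [0.4363, -0.1837, 0.0299]
tool_rot: [0.201, 0.98, 0.002, -0.006]
force: [-13.8, -0.1, 8.0]
finger_gap: 0.003
```

Call:
{"op": "send_rows", "data": {
  "motion": [
    {"gripper":0,"travel":[12,0,0],"rotation":[0,0,0]},
    {"gripper":0,"travel":[16,0,0],"rotation":[0,0,0]},
    {"gripper":0,"travel":[0,0,-35],"rotation":[0,0,0]},
    {"gripper":0,"travel":[0,0,-35],"rotation":[0,0,0]},
    {"gripper":0,"travel":[0,0,-35],"rotation":[0,0,0]},
    {"gripper":85,"travel":[0,0,-35],"rotation":[0,0,0]},
    {"gripper":85,"travel":[0,20,-35],"rotation":[0,0,0]}
  ]
}}

```text
t: 5.35
tcp_pos: [0.4262, -0.1603, 0.2078]
tool_rot: [0.203, 0.979, -0.002, 0.003]
force: [1.1, -1.0, 0.6]
finger_gap: 0.272
```

```bash
cat > go.py <<'E'
import sys
from h import *
from scipy.spatial.transform import Rotation as R
s=manip.sense(); M=R.from_quat(s['tool_rot']).as_matrix()
t=np.array([float(v) for v in sys.argv[1:4]])
d=M.T@(t-s['tcp_pos'])*1000
print("now",s['tcp_pos'].round(4),"tool mm",d.round(1),"yaw y",np.degrees(np.arctan2(M[1,1],M[0,1])).round(2),"tilt",M[:,2].round(4),"F",s['force'].round(2))
E
python3 go.py .4585 .2317 .20
python3 - <<'E'
from h import *
im=manip.snapshot("top"); cv2.imwrite("pics/top1.png",im[:,:,::-1]); 
cv2.imwrite("pics/c1.png",cv2.resize(im[110:280,360:530,::-1],None,fx=3,fy=3))
E
```

```text
now [ 0.4262 -0.1603  0.2078] tool mm [126.5 372.4   6.2] yaw y 66.53 tilt [ 0.0057 -0.0044 -1.    ] F [ 1.13 -0.98  0.6 ]
```

View pics/c1.png

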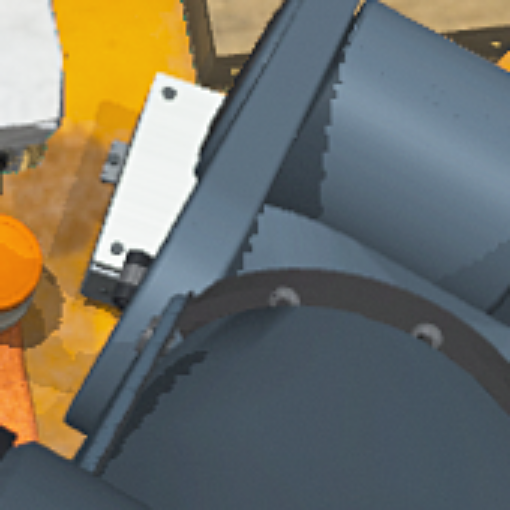

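The arm hides the slide here, so I'll recheck from over the pin.

Call:
{"op": "send_rows", "data": {
  "newtons": 80,
  "motion": [
    {"gripper":85,"travel":[10.5,31,0],"rotation":[0,0,0]},
    {"gripper":85,"travel":[10.5,31,0],"rotation":[0,0,0]},
    {"gripper":85,"travel":[10.5,31,0],"rotation":[0,0,0]},
    {"gripper":85,"travel":[10.5,31,0],"rotation":[0,0,0]},
    {"gripper":85,"travel":[10.5,31,0],"rotation":[0,0,0]},
    {"gripper":85,"travel":[10.5,31,0],"rotation":[0,0,0]},
    {"gripper":85,"travel":[10.5,31,0],"rotation":[0,0,0]},
    {"gripper":85,"travel":[10.5,31,0],"rotation":[0,0,0]},
    {"gripper":85,"travel":[10.5,31,0],"rotation":[0,0,0]},
    {"gripper":85,"travel":[10.5,31,0],"rotation":[0,0,0]},
    {"gripper":85,"travel":[10.5,31,0],"rotation":[0,0,-4]},
    {"gripper":85,"travel":[10.5,31,0],"rotation":[0,0,-4]}
  ]
}}

```text
t: 6.4
tcp_pos: [0.4554, 0.2372, 0.2057]
tool_rot: [0.131, 0.991, 0.001, 0.003]
force: [1.1, -0.1, 0.3]
finger_gap: 0.994
```

```bash
python3 - <<'E'
from h import *
im=manip.snapshot("top")[:,:,::-1]; cv2.imwrite("pics/top2.png",im)
g=cv2.resize(im[120:280,370:520],None,fx=3,fy=3); cv2.imwrite("pics/c2.png",g)
E
python3 go.py .4585 .2317 .082
```

```text
now [0.4556 0.2423 0.206 ] tool mm [ -4.9 -10.6 124. ] yaw y 75.2 tilt [ 0.0073  0.007  -0.9999] F [1.23 2.77 1.06]
```

View pics/c2.png

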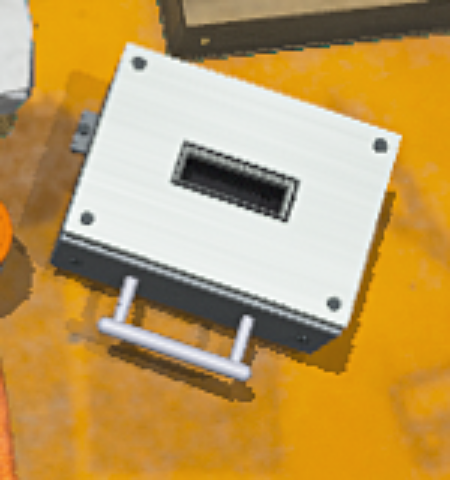

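Slide is home: its plate is now flush with the cover's front edge. I'm correcting the 0.6° tilt, then descending over the head.

Call:
{"op": "send_rows", "data": {
  "motion": [
    {"gripper":85,"travel":[-2.5,-5.3,0],"rotation":[0.49,0.3,0]},
    {"gripper":85,"travel":[-2.4,-5.3,0],"rotation":[0,0,0]},
    {"gripper":85,"travel":[0,0,20],"rotation":[0,0,0]},
    {"gripper":85,"travel":[0,0,20],"rotation":[0,0,0]},
    {"gripper":85,"travel":[0,0,20],"rotation":[0,0,0]},
    {"gripper":85,"travel":[0,0,0],"rotation":[0,0,0]}
  ]
}}

```text
t: 6.95
tcp_pos: [0.4531, 0.2204, 0.1425]
tool_rot: [0.134, 0.991, -0.005, -0.006]
force: [-0.2, -0.0, -0.6]
finger_gap: 0.999
```

```bash
python3 go.py .4585 .2317 .082
```

```text
now [0.4531 0.2204 0.1425] tool mm [-2.8 13.  60.4] yaw y 74.55 tilt [-0.0128 -0.0082 -0.9999] F [-0.24 -0.02 -0.6 ]
```

Call:
{"op": "send_rows", "data": {
  "motion": [
    {"gripper":85,"travel":[0,0,0],"rotation":[0,0,0]},
    {"gripper":85,"travel":[0,0,0],"rotation":[0,0,0]}
  ]
}}

```text
t: 7.12
tcp_pos: [0.4557, 0.2218, 0.1461]
tool_rot: [0.134, 0.991, -0.004, -0.002]
force: [0.1, 0.1, 0.4]
finger_gap: 0.999
```

```bash
python3 go.py .4585 .2317 .082
```

```text
now [0.4557 0.2218 0.1461] tool mm [-0.3 10.8 64. ] yaw y 74.62 tilt [-0.0055 -0.0064 -1.    ] F [0.07 0.07 0.39]
```

Call:
{"op": "send_rows", "data": {
  "motion": [
    {"gripper":85,"travel":[0,5.5,0],"rotation":[-0.45,-0.27,0]},
    {"gripper":85,"travel":[0,5,0],"rotation":[0,0,0]},
    {"gripper":85,"travel":[0,0,0],"rotation":[0,0,0]},
    {"gripper":85,"travel":[0,0,0],"rotation":[0,0,0]},
    {"gripper":85,"travel":[0,0,0],"rotation":[0,0,0]}
  ]
}}

```text
t: 7.53
tcp_pos: [0.4574, 0.2329, 0.1457]
tool_rot: [0.133, 0.991, -0.0, 0.0]
force: [0.5, 0.1, 0.7]
finger_gap: 1.001
```

```bash
python3 go.py .4585 .2317 .082
```

```text
now [0.4574 0.2329 0.1457] tool mm [-1.3 -0.8 63.7] yaw y 74.75 tilt [ 1.e-04 -4.e-04 -1.e+00] F [0.51 0.14 0.67]
```

Call:
{"op": "send_rows", "data": {
  "motion": [
    {"gripper":85,"travel":[-1,-1,16],"rotation":[0,0,0]},
    {"gripper":85,"travel":[0,0,16],"rotation":[0,0,0]},
    {"gripper":85,"travel":[0,0,16],"rotation":[0,0,0]},
    {"gripper":85,"travel":[0,0,15],"rotation":[0,0,0]},
    {"gripper":85,"travel":[0,0,0],"rotation":[0,0,0]},
    {"gripper":85,"travel":[0,0,0],"rotation":[0,0,0]},
    {"gripper":30,"travel":[0,0,0],"rotation":[0,0,0]},
    {"gripper":30,"travel":[0,0,0],"rotation":[0,0,0]},
    {"gripper":10,"travel":[0,0,0],"rotation":[0,0,0]},
    {"gripper":10,"travel":[0,0,0],"rotation":[0,0,0]},
    {"gripper":10,"travel":[0,0,0],"rotation":[0,0,0]}
  ]
}}

```text
t: 8.45
tcp_pos: [0.4583, 0.2314, 0.0829]
tool_rot: [0.133, 0.991, -0.0, 0.0]
force: [0.1, 0.4, -0.3]
finger_gap: 0.29
```

```bash
python3 go.py .4585 .2317 .082
```

```text
now [0.4583 0.2314 0.0829] tool mm [-0.1  0.3  0.9] yaw y 74.71 tilt [ 4.e-04 -3.e-04 -1.e+00] F [ 0.06  0.42 -0.32]
```

Call:
{"op": "send_rows", "data": {
  "motion": [
    {"gripper":10,"travel":[0,0,0],"rotation":[0,0,0]},
    {"gripper":10,"travel":[0,0,0],"rotation":[0,0,0]},
    {"gripper":10,"travel":[0,0,0],"rotation":[0,0,0]}
  ]
}}

```text
t: 8.7
tcp_pos: [0.4584, 0.2315, 0.083]
tool_rot: [0.133, 0.991, -0.0, 0.0]
force: [-0.1, 0.4, 4.7]
finger_gap: 0.246
```

```bash
python3 go.py .4585 .2317 .182
```

```text
now [0.4584 0.2315 0.083 ] tool mm [ -0.1   0.2 -99. ] yaw y 74.71 tilt [ 5.e-04 -2.e-04 -1.e+00] F [-0.14  0.36  4.65]
```

Call:
{"op": "send_rows", "data": {
  "motion": [
    {"gripper":10,"travel":[0,0,-10],"rotation":[0,0,0]},
    {"gripper":10,"travel":[0,0,-15],"rotation":[0,0,0]},
    {"gripper":10,"travel":[0,0,-20],"rotation":[0,0,0]},
    {"gripper":10,"travel":[0,0,-20],"rotation":[0,0,0]},
    {"gripper":10,"travel":[0,0,-20],"rotation":[0,0,0]},
    {"gripper":10,"travel":[0,0,-20],"rotation":[0,0,0]},
    {"gripper":10,"travel":[0,0,-5],"rotation":[0,0,0]},
    {"gripper":10,"travel":[0,0,0],"rotation":[0,0,0]},
    {"gripper":10,"travel":[0,0,0],"rotation":[0,0,0]}
  ]
}}

```text
t: 9.45
tcp_pos: [0.4575, 0.2313, 0.1919]
tool_rot: [0.133, 0.991, -0.0, -0.001]
force: [0.0, -0.2, -1.8]
finger_gap: 0.245
```

```bash
python3 - <<'E'
from h import *
im=manip.snapshot("side")[:,:,::-1]; cv2.imwrite("pics/side2.png",im)
cv2.imwrite("pics/c3.png",cv2.resize(im[60:260,190:360],None,fx=3,fy=3)) 
# slot refined from top2 
g=cv2.cvtColor(cv2.imread("pics/top2.png"),cv2.COLOR_BGR2GRAY)
c=blobs((g<130).astype(np.uint8),(425,160,472,198))[0]
print(cv2.minAreaRect(np.array([onz('top',p[0],.08)[:2]*1000 for p in c]).astype(np.float32)))
E
python3 go.py .5451 -.2321 .19
```

```text
((545.095947265625, -232.45709228515625), (74.83702087402344, 28.60260581970215), 66.72140502929688)
now [0.4571 0.2311 0.1913] tool mm [-207.1 -423.6    1.6] yaw y 74.71 tilt [-0.003  -0.0011 -1.    ] F [-0.21  0.27 -2.79]
```

View pics/c3.png

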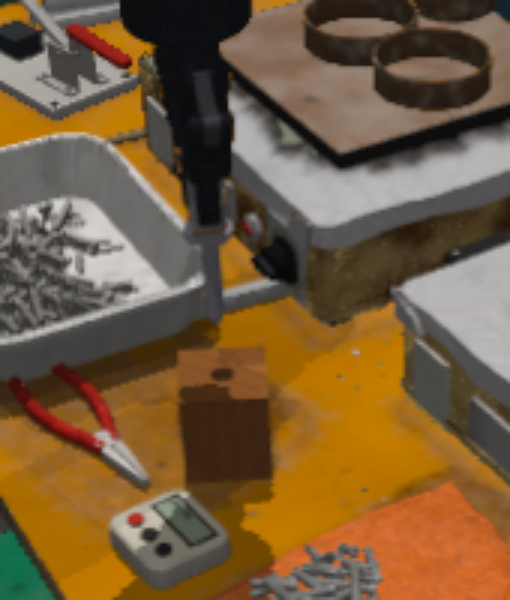

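Call:
{"op": "send_rows", "data": {
  "motion": [
    {"gripper":10,"travel":[0,0,-20],"rotation":[0,0,0]},
    {"gripper":10,"travel":[-8,-17,-20],"rotation":[0,0,0]},
    {"gripper":10,"travel":[-15,-33,0],"rotation":[0,0,0]},
    {"gripper":10,"travel":[-15,-33,0],"rotation":[0,0,0]},
    {"gripper":10,"travel":[-15,-33,0],"rotation":[0,0,0]},
    {"gripper":10,"travel":[-15,-33,0],"rotation":[0,0,0]},
    {"gripper":10,"travel":[-15,-33,0],"rotation":[0,0,0]},
    {"gripper":10,"travel":[-15,-33,0],"rotation":[0,0,0]},
    {"gripper":10,"travel":[-15,-33,0],"rotation":[0,0,0]},
    {"gripper":10,"travel":[-15,-33,0],"rotation":[0,0,0]},
    {"gripper":10,"travel":[-15,-33,0],"rotation":[0,0,0]},
    {"gripper":10,"travel":[-15,-33,0],"rotation":[0,0,0]}
  ]
}}

```text
t: 10.5
tcp_pos: [0.518, -0.1463, 0.2305]
tool_rot: [0.133, 0.991, 0.0, -0.002]
force: [-0.6, 0.6, -1.4]
finger_gap: 0.247
```

Call:
{"op": "send_rows", "data": {
  "motion": [
    {"gripper":10,"travel":[-15,-33,0],"rotation":[0,0,0]},
    {"gripper":10,"travel":[-15,-33,0],"rotation":[0,0,0]},
    {"gripper":10,"travel":[-15,-33,0],"rotation":[0,0,0]},
    {"gripper":10,"travel":[0,0,0],"rotation":[0,0,4]},
    {"gripper":10,"travel":[0,0,0],"rotation":[0,0,4]},
    {"gripper":10,"travel":[0,0,15],"rotation":[0,0,0]},
    {"gripper":10,"travel":[0,0,15],"rotation":[0,0,0]},
    {"gripper":10,"travel":[0,0,0],"rotation":[0,0,0]},
    {"gripper":10,"travel":[0,0,0],"rotation":[0,0,0]},
    {"gripper":10,"travel":[0,0,0],"rotation":[0,0,0]},
    {"gripper":10,"travel":[0,0,0],"rotation":[0,0,0]}
  ]
}}

```text
t: 11.42
tcp_pos: [0.5367, -0.2525, 0.2029]
tool_rot: [0.202, 0.979, -0.0, 0.0]
force: [-0.1, 0.2, -1.7]
finger_gap: 0.248
```

```bash
python3 go.py .5356 -.2543 .17
python3 - <<'E'
from h import *
s=manip.sense()['tcp_pos']
for n in("side","top"):
    im=manip.snapshot(n)[:,:,::-1]; cv2.imwrite(f"pics/{n}3.png",im)
    e=proj(n,s-[0,0,.079]); print(n,e)
    if n=="side":
        x,y=(int(v) for v in e); print(x-70,y-70); cv2.imwrite("pics/c4.png",cv2.resize(im[y-70:y+60,x-70:x+70],None,fx=4,fy=4,interpolation=cv2.INTER_CUBIC))
E
```

```text
now [ 0.5367 -0.2525  0.2029] tool mm [ 0.3 -2.1 32.9] yaw y 66.72 tilt [-0.    -0.001 -1.   ] F [-0.05  0.19 -1.68]
side [457.0921371  307.91121332]
387 237
top [466.06573198 176.01135881]
```

View pics/c4.png

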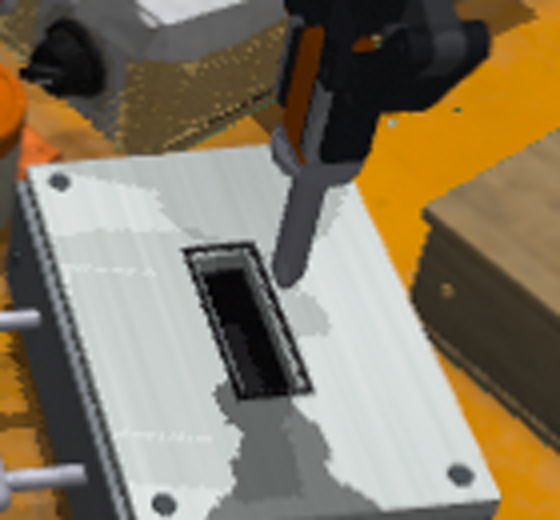

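Run:
```python
from h import *
s=manip.sense()['tcp_pos']; t=s-[0,0,.079]; X=np.array([.9184,-.3955,0])
o=np.array([387,237])
f=lambda P:((proj('side',P)-o)*4+1.5).round(1)
for z in(0,.008,.02,.03,.04,.05,.06,.066): print(z,f(t+[0,0,z]), f(t+[0,0,z]+.003*X))
im=cv2.imread("pics/side3.png"); g=cv2.resize(cv2.cvtColor(im,cv2.COLOR_BGR2GRAY)[237:367,387:527],None,fx=4,fy=4,interpolation=cv2.INTER_CUBIC)
for r in(195,210,225,240,255,270,280,290): print(r, g[r,256:344:4])
```

```text
0 [282.3 284.5] [290.3 283.7]
0.008 [285.9 269.7] [294.  268.9]
0.02 [291.5 247.3] [299.7 246.5]
0.03 [296.2 228.2] [304.5 227.4]
0.04 [301.  208.8] [309.4 208. ]
0.05 [305.9 189. ] [314.4 188.2]
0.06 [310.9 168.9] [319.4 168.1]
0.066 [314.  156.7] [322.5 155.9]
195 [182 181 182 184 183 181 187 191  96  50  63  66  68  67  66  66  52 128
 183 183 183 193]
210 [186 185 183 182 185 185 189 121  63  61  65  68  68  66  65  55 119 179
 189 184 199 212]
225 [187 187 187 185 182 193 127  64  60  65  67  68  66  65  55 116 177 185
 180 204 219 217]
240 [176 190 188 188 195 126  64  60  65  67  67  66  66  51 125 197 215 218
 214 213 216 219]
255 [ 26 111 168 182 122  66  66  67  66  67  65  65  50 135 213 221 220 219
 217 217 215 216]
270 [ 94  37  66 161 108  60  71  75  70  65  64  53 118 202 224 223 220 219
 220 218 218 217]
280 [103 136  55  70 162 100  60  75  70  51  94 173 214 218 218 221 222 220
 220 220 218 217]
290 [ 66 104  97  38  72 172 180 157 181 193 187 204 218 218 218 219 221 222
 221 220 220 219]
```

Pin is upright; measured axis agrees with the prediction to under 1 mm, over the slot's near end. Descending.

Call:
{"op": "send_rows", "data": {
  "motion": [
    {"gripper":10,"travel":[0,-2,15],"rotation":[0,0,0]},
    {"gripper":10,"travel":[0,0,15],"rotation":[0,0,0]},
    {"gripper":10,"travel":[0,0,15],"rotation":[0,0,0]},
    {"gripper":10,"travel":[0,0,15],"rotation":[0,0,0]},
    {"gripper":10,"travel":[0,0,5],"rotation":[0,0,0]},
    {"gripper":10,"travel":[0,0,0],"rotation":[0,0,0]},
    {"gripper":10,"travel":[0,0,0],"rotation":[0,0,0]}
  ]
}}

```text
t: 12.1
tcp_pos: [0.5358, -0.2544, 0.1381]
tool_rot: [0.202, 0.979, -0.001, 0.0]
force: [-0.1, -0.0, -2.2]
finger_gap: 0.249
```

Call:
{"op": "send_rows", "data": {
  "motion": [
    {"gripper":10,"travel":[0,0,2],"rotation":[0,0,0]},
    {"gripper":10,"travel":[0,0,2],"rotation":[0,0,0]},
    {"gripper":10,"travel":[0,0,2],"rotation":[0,0,0]},
    {"gripper":10,"travel":[0,0,0],"rotation":[0,0,0]}
  ]
}}

```text
t: 12.43
tcp_pos: [0.5354, -0.2542, 0.1316]
tool_rot: [0.202, 0.979, -0.0, -0.0]
force: [0.1, 0.0, -1.8]
finger_gap: 0.245
```

Call:
{"op": "send_rows", "data": {
  "motion": [
    {"gripper":10,"travel":[0,0,1.5],"rotation":[0,0,0]},
    {"gripper":10,"travel":[0,0,1.5],"rotation":[0,0,0]},
    {"gripper":10,"travel":[0,0,1],"rotation":[0,0,0]},
    {"gripper":10,"travel":[0,0,0],"rotation":[0,0,0]}
  ]
}}

```text
t: 12.77
tcp_pos: [0.5353, -0.2541, 0.1272]
tool_rot: [0.202, 0.979, -0.0, -0.001]
force: [-0.7, -0.1, -1.7]
finger_gap: 0.245
```

Call:
{"op": "send_rows", "data": {
  "motion": [
    {"gripper":10,"travel":[0,0,1],"rotation":[0,0,0]},
    {"gripper":10,"travel":[0,0,0.5],"rotation":[0,0,0]},
    {"gripper":10,"travel":[0,0,0],"rotation":[0,0,0]}
  ]
}}

```text
t: 13.02
tcp_pos: [0.5355, -0.2543, 0.1267]
tool_rot: [0.202, 0.979, -0.0, -0.0]
force: [-0.7, 0.6, 4.4]
finger_gap: 0.245
```

Call:
{"op": "send_rows", "data": {
  "motion": [
    {"gripper":10,"travel":[0,1.5,0],"rotation":[0,0,0]},
    {"gripper":10,"travel":[0,1.5,0],"rotation":[0,0,0]},
    {"gripper":10,"travel":[0,0,0],"rotation":[0,0,0]}
  ]
}}

```text
t: 13.27
tcp_pos: [0.5369, -0.2513, 0.1259]
tool_rot: [0.202, 0.979, -0.0, 0.0]
force: [-0.0, 0.5, -2.2]
finger_gap: 0.25
```

Call:
{"op": "send_rows", "data": {
  "motion": [
    {"gripper":10,"travel":[0,1.5,0],"rotation":[0,0,0]},
    {"gripper":10,"travel":[0,1.5,0],"rotation":[0,0,0]},
    {"gripper":10,"travel":[0,0,0],"rotation":[0,0,0]}
  ]
}}

```text
t: 13.52
tcp_pos: [0.5377, -0.248, 0.1255]
tool_rot: [0.202, 0.979, 0.0, -0.001]
force: [0.2, 0.1, -1.7]
finger_gap: 0.249
```

Call:
{"op": "send_rows", "data": {
  "motion": [
    {"gripper":10,"travel":[0,1.5,0],"rotation":[0,0,0]},
    {"gripper":10,"travel":[0,1.5,0],"rotation":[0,0,0]},
    {"gripper":10,"travel":[0,0,0],"rotation":[0,0,0]}
  ]
}}

```text
t: 13.77
tcp_pos: [0.5391, -0.2455, 0.1258]
tool_rot: [0.202, 0.979, -0.0, -0.0]
force: [0.1, -0.7, -2.7]
finger_gap: 0.248
```

Force vanished by jig y ≈ −21 mm: likely the hole's edge. I'm moving to about −16.5 mm and probing down.

Call:
{"op": "send_rows", "data": {
  "motion": [
    {"gripper":10,"travel":[0,-2,0],"rotation":[0,0,0]},
    {"gripper":10,"travel":[0,0,1.5],"rotation":[0,0,0]},
    {"gripper":10,"travel":[0,0,1.5],"rotation":[0,0,0]},
    {"gripper":10,"travel":[0,0,0],"rotation":[0,0,0]},
    {"gripper":10,"travel":[0,0,0],"rotation":[0,0,0]}
  ]
}}

```text
t: 14.18
tcp_pos: [0.5381, -0.2478, 0.1228]
tool_rot: [0.202, 0.979, -0.0, -0.0]
force: [-1.0, -0.5, -2.0]
finger_gap: 0.244
```

Call:
{"op": "send_rows", "data": {
  "motion": [
    {"gripper":10,"travel":[0,0,1.5],"rotation":[0,0,0]},
    {"gripper":10,"travel":[0,0,1.5],"rotation":[0,0,0]},
    {"gripper":10,"travel":[0,0,1.5],"rotation":[0,0,0]},
    {"gripper":10,"travel":[0,0,0],"rotation":[0,0,0]},
    {"gripper":10,"travel":[0,0,0],"rotation":[0,0,0]}
  ]
}}

```text
t: 14.6
tcp_pos: [0.5381, -0.2477, 0.1183]
tool_rot: [0.202, 0.979, -0.0, -0.0]
force: [-0.0, 0.7, -2.7]
finger_gap: 0.245
```

```bash
python3 go.py .538 -.2478 .093
```

```text
now [ 0.5381 -0.2477  0.1183] tool mm [ 0.  -0.1 25.3] yaw y 66.71 tilt [-1.e-03 -3.e-04 -1.e+00] F [-0.02  0.73 -2.69]
```

Call:
{"op": "send_rows", "data": {
  "motion": [
    {"gripper":10,"travel":[0,0,2],"rotation":[0,0,0]},
    {"gripper":10,"travel":[0,0,2],"rotation":[0,0,0]},
    {"gripper":10,"travel":[0,0,2],"rotation":[0,0,0]},
    {"gripper":10,"travel":[0,0,0],"rotation":[0,0,0]}
  ]
}}

```text
t: 14.93
tcp_pos: [0.538, -0.2477, 0.112]
tool_rot: [0.202, 0.979, -0.0, -0.001]
force: [-0.2, 0.5, -1.5]
finger_gap: 0.246
```

Call:
{"op": "send_rows", "data": {
  "motion": [
    {"gripper":10,"travel":[0,0,2.5],"rotation":[0,0,0]},
    {"gripper":10,"travel":[0,0,2.5],"rotation":[0,0,0]},
    {"gripper":10,"travel":[0,0,2.5],"rotation":[0,0,0]},
    {"gripper":10,"travel":[0,0,2.5],"rotation":[0,0,0]},
    {"gripper":10,"travel":[0,0,2.5],"rotation":[0,0,0]},
    {"gripper":10,"travel":[0,0,0],"rotation":[0,0,0]},
    {"gripper":10,"travel":[0,0,0],"rotation":[0,0,0]}
  ]
}}

```text
t: 15.52
tcp_pos: [0.538, -0.2477, 0.0997]
tool_rot: [0.202, 0.979, -0.0, -0.001]
force: [-0.4, 0.8, -0.8]
finger_gap: 0.247
```

Call:
{"op": "send_rows", "data": {
  "motion": [
    {"gripper":10,"travel":[0,0,2],"rotation":[0,0,0]},
    {"gripper":10,"travel":[0,0,2],"rotation":[0,0,0]},
    {"gripper":10,"travel":[0,0,1.5],"rotation":[0,0,0]},
    {"gripper":10,"travel":[0,0,0],"rotation":[0,0,0]},
    {"gripper":10,"travel":[0,0,0],"rotation":[0,0,0]}
  ]
}}

```text
t: 15.93
tcp_pos: [0.5381, -0.2478, 0.0944]
tool_rot: [0.202, 0.979, -0.0, -0.0]
force: [-0.3, -0.2, -1.5]
finger_gap: 0.245
```

Call:
{"op": "send_rows", "data": {
  "motion": [
    {"gripper":10,"travel":[0,0,1],"rotation":[0,0,0]},
    {"gripper":10,"travel":[0,0,1],"rotation":[0,0,0]},
    {"gripper":10,"travel":[0,0,0],"rotation":[0,0,0]}
  ]
}}

```text
t: 16.18
tcp_pos: [0.5382, -0.2478, 0.093]
tool_rot: [0.202, 0.979, -0.0, -0.0]
force: [-0.6, 0.5, 1.9]
finger_gap: 0.251
```

Call:
{"op": "send_rows", "data": {
  "motion": [
    {"gripper":10,"travel":[0,0,1],"rotation":[0,0,0]},
    {"gripper":10,"travel":[0,0,0],"rotation":[0,0,0]}
  ]
}}

```text
t: 16.35
tcp_pos: [0.5382, -0.2478, 0.093]
tool_rot: [0.202, 0.979, -0.0, -0.0]
force: [-2.0, 1.9, 7.7]
finger_gap: 0.248
```

Call:
{"op": "send_rows", "data": {
  "motion": [
    {"gripper":10,"travel":[0,0,-1.5],"rotation":[0,0,0]},
    {"gripper":70,"travel":[0,0,0],"rotation":[0,0,0]},
    {"gripper":70,"travel":[0,0,0],"rotation":[0,0,0]},
    {"gripper":70,"travel":[0,0,0],"rotation":[0,0,0]},
    {"gripper":70,"travel":[0,0,0],"rotation":[0,0,0]},
    {"gripper":70,"travel":[0,0,0],"rotation":[0,0,0]},
    {"gripper":70,"travel":[0,0,0],"rotation":[0,0,0]}
  ]
}}

```text
t: 16.93
tcp_pos: [0.5382, -0.2478, 0.0928]
tool_rot: [0.202, 0.979, -0.0, -0.0]
force: [-0.2, 0.1, -0.3]
finger_gap: 0.819
```

Seated solidly (about 9 N, no motion) and released. Lifting clear, then moving aside to look.

Call:
{"op": "send_rows", "data": {
  "motion": [
    {"gripper":70,"travel":[0,0,-10],"rotation":[0,0,0]},
    {"gripper":70,"travel":[0,0,-20],"rotation":[0,0,0]},
    {"gripper":70,"travel":[0,0,-30],"rotation":[0,0,0]},
    {"gripper":70,"travel":[0,0,-30],"rotation":[0,0,0]},
    {"gripper":70,"travel":[0,0,-30],"rotation":[0,0,0]},
    {"gripper":70,"travel":[0,0,-30],"rotation":[0,0,0]},
    {"gripper":70,"travel":[0,35,0],"rotation":[0,0,0]},
    {"gripper":70,"travel":[0,35,0],"rotation":[0,0,0]},
    {"gripper":70,"travel":[0,35,0],"rotation":[0,0,0]},
    {"gripper":70,"travel":[0,35,0],"rotation":[0,0,0]},
    {"gripper":70,"travel":[0,35,0],"rotation":[0,0,0]},
    {"gripper":70,"travel":[0,0,0],"rotation":[0,0,0]}
  ]
}}

```text
t: 17.93
tcp_pos: [0.6091, -0.081, 0.2438]
tool_rot: [0.199, 0.98, 0.001, 0.001]
force: [-0.5, -0.2, 0.9]
finger_gap: 0.819
```

Run:
```python
from h import *
im=manip.snapshot("side")[:,:,::-1]; cv2.imwrite("pics/side5.png",im)
print(proj('side',(.5381,-.2478,.132)),proj('side',(.5381,-.2478,.083)))
```

```text
[456.58945167 301.67581059] [451.27900143 323.48028426]
```

View pics/side5.png

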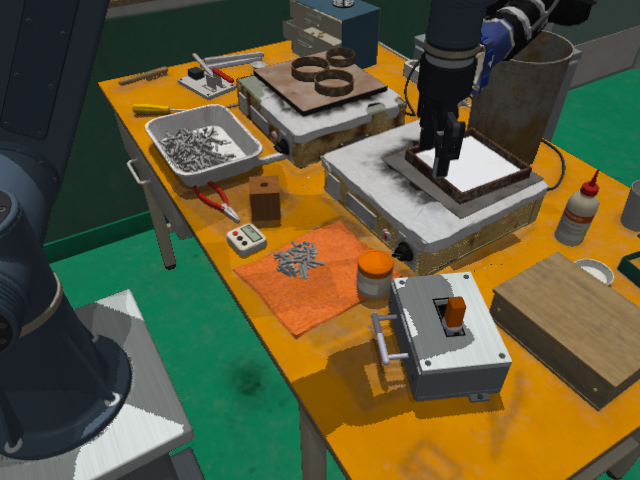

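The pin stands upright with its collar on the cover: head top is near (455,300), predicted (457,302). The slide is shut, and the pliers and timer are where they were.

```bash
python3 -c "
from station import manip
print(manip.sign_off())"
```

```text
the job is handed in; nothing more can be done
None
```

The job is done and handed in at about 18 s of the 69 s allowed; no verdict was reported.

- **Slide:** I pushed it by its bar to the hard stop. The force rose to about 14 N with no further motion, and a top view showed the front plate flush with the cover's edge.
- **Finding the hole:** With the pin's tip I felt along the black face from the slot's −y end. It was solid at jig y ≈ −24 mm, and contact was gone at the next check, about 3 mm along. The pin went in at about −17 mm.
- **Pin:** I pressed it home. It stopped with the tip at about 14 mm, where the collar should rest on the cover, and held against about 9 N without moving. I then released it and moved the gripper clear.

The last picture shows the pin upright within 2 pixels of where it should be, the slide shut, and the pliers and timer where they were by eye. One check failed: a slide picture straight after the push was blocked by the arm, so I took it again from over the pin. I also made one tilt correction from an unsettled reading and undid it before gripping the pin.

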